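# Find a locating pin's size on a row of ring gauges

### The arm

A 6-joint arm with a two-finger parallel gripper is mounted at the origin on the work surface. World frame = base frame: x ahead of the robot, y to its left, z up, the work surface at z = 0. Lengths are in m, angles in rad, forces in N, time in s.
With the tool pointing down it reaches from about 0.375 to 0.9 m from the base axis. Payload 3.1 kg.
Tool frame: the origin (TCP) lies between the finger pads; the fingertips stand 14 mm ahead of it and the grasp point (between the pads) lies 5 mm behind it; x points along the fingers, z is the direction in which the jaws open and shut, and the axes are right-handed (so a half turn about x gives the same grasp; the last joint's range is limited). The gripper opens to 87 mm and grips with 3 to 60 N. Pads are 19 mm wide; open, the fingers measure 117 mm over their backs; the gripper's body (75 mm by 190 mm) begins 51 mm behind the grasp point.
Start: joints at [-1.327, 0.527, 1.433, -0, 1.181, -0.178], TCP at [0.256, -0.57, 0.237] pointing down, gripper open.
Joint ranges: [-3.08, 3.08], [-0.75, 2.2], [0.22, 2.44], [-1.43, 4.57], [0, 2.65], [-2.85, 2.85]. Speed limits (rad/s): [2.79, 2.79, 3.14, 3.14, 3.14, 3.14].

### API

Orientations are given as a unit quaternion [w, x, y, z].
In Python, from cell import get_obs, capture, job_done gives the robot as it stands.
- The arm moves only by the tool jog_arm, never from a script. Its argument "rows" is one flat list of numbers, 7 for each row, row after row: the turn, a rotation vector about the tool's x, y, z in degrees, then the shift along the tool's x, y, z in m, then the finger opening in m, from 0 to 0.087. In form: [ax, ay, az, x, y, z, grip, ax, ay, az, x, y, z, grip, ...]. A call has 1 to 10 rows; each row is the pose to reach, as a shift and turn from the pose commanded when the call began, along the tool's axes at that moment; what a row does not reach only later rows make up. A row lasts 1/8 s, in which the tool goes at most 62.5 mm and 10.7 degrees, less where a joint would pass 70% of its speed; a pose out of reach is approached as far as the arm can. A call with a gripper value outside its range is refused whole. The fingers move at their own pace and stop on an object; the grip force is fixed at half the most. Time passes only in rows, so rows that repeat a pose let the fingers close. It gives the time, the measured TCP pose, the force and the opening at its end, in the units of the state.
- get_obs(): the state, without advancing time (a new reading comes with each control period).
- capture(name): name is "side" or "top" or "wrist"; returns a dict with "img" (480x640x3 uint8, red, green, blue), "range_z" (480x640 float32, m along the optical axis (not along the pixel's ray), 0 where there is no reading), "vertical_fov" (degrees; the focal length in pixels is half the picture's height over the tangent of half this angle, whatever the lens; pixels are square), "cx", "cy" (the principal point, pixels), "eye" and "rotation" of the camera in the world. Camera axes: x right, y up, looking along -z (the intrinsics and any distortion apply to the point x, -y, -z); pixel columns grow to the right and rows downward; lengths in m; the calibration is good to about 2 mm. A picture is of the moment at which its call begins.
- job_done(): hands the job in, once; it reports no verdict.
The state is a dict: "clock": time; "qpos": joint angles; "joint_velocities": joint speeds; "effort": joint torques, N m; "eef_pos": TCP position; "tcp_rot": TCP orientation; "force": force on the tool from outside, world axes, zero at the start; "wrist_torque": the same for the moment, N m; "width": finger opening in m.
Only numpy, scipy, OpenCV 4.12 (cv2) and the standard library are available. Lean on these libraries where they do the work, as an engineer would, in place of code of your own. Each camera call takes 0.05 s, during which the arm holds its last target. There are 200 camera calls.

### The job

Find the size of the locating pin waiting in the orange nest: starting at the largest ring gauge, pass it right through, up to its collar, ring after ring, in order of shrinking size, until one stops it, resting its foot lightly on that ring. Then leave it standing fully home in the smallest ring that let it through, and let go. Work gently, never forcing or dropping a pin onto a ring, and leave the two pins in the grey rack and the other things on the bench where they are.

Things in the scene. Friction and masses are not known exactly. Their poses are not given: they have to be found in the camera images.
- pin_a: one of three flanged pins alike but for the steel shank's diameter: 29, 25 and 21 mm, the name does not say which. Origin: centre of the brass collar's underside, z up the axis. Shank: 30 mm down, foot bevelled 1.5 mm. Collar: 44 mm wide, 6 mm thick; above it a black round grip 22 mm wide, from 6 to 48 mm above the origin. 0.18 to 0.35 kg. Starts upright in nest or rack, collar on the block
- pin_b: another such pin; only the shank's diameter differs. At the start one of the three stands in the nest, two in the rack
- pin_c: another such pin; only the shank's diameter differs. At the start one of the three stands in the nest, two in the rack
- ring_1_top (a point): centre of the bore at the top face of ring gauge 1 of 4, bore 30 mm; z up, 40 mm above the table. Pin fully home: its origin here; pin stopped by the ring: its origin 30 mm above. The four rings stand in a straight row, 64 mm apart
- ring_1: ring gauge 1 of 4: fixed ground steel ring, bore 30 mm, outside 53 mm, 14 mm thick; origin at the centre of its underside, 26 mm above the table, with 18 mm of free depth below. Lets through a pin 1 mm thinner than its bore; one 3 mm thicker stops on its top face. Bears at most 60 N at the peak, so move slowly (about 10 mm/s) where parts meet from a pin
- ring_2_top (a point): centre of the bore at the top face of ring gauge 2 of 4, bore 26 mm; z up, 40 mm above the table. Pin fully home: its origin here; pin stopped by the ring: its origin 30 mm above. The four rings stand in a straight row, 64 mm apart
- ring_2: ring gauge 2 of 4: fixed ground steel ring, bore 26 mm, outside 53 mm, 14 mm thick; origin at the centre of its underside, 26 mm above the table, with 18 mm of free depth below. Lets through a pin 1 mm thinner than its bore; one 3 mm thicker stops on its top face. Bears at most 60 N at the peak, so move slowly (about 10 mm/s) where parts meet from a pin
- ring_3_top (a point): centre of the bore at the top face of ring gauge 3 of 4, bore 22 mm; z up, 40 mm above the table. Pin fully home: its origin here; pin stopped by the ring: its origin 30 mm above. The four rings stand in a straight row, 64 mm apart
- ring_3: ring gauge 3 of 4: fixed ground steel ring, bore 22 mm, outside 53 mm, 14 mm thick; origin at the centre of its underside, 26 mm above the table, with 18 mm of free depth below. Lets through a pin 1 mm thinner than its bore; one 3 mm thicker stops on its top face. Bears at most 60 N at the peak, so move slowly (about 10 mm/s) where parts meet from a pin
- ring_4_top (a point): centre of the bore at the top face of ring gauge 4 of 4, bore 18 mm; z up, 40 mm above the table. Pin fully home: its origin here; pin stopped by the ring: its origin 30 mm above. The four rings stand in a straight row, 64 mm apart
- ring_4: ring gauge 4 of 4: fixed ground steel ring, bore 18 mm, outside 53 mm, 14 mm thick; origin at the centre of its underside, 26 mm above the table, with 18 mm of free depth below. Lets through a pin 1 mm thinner than its bore; one 3 mm thicker stops on its top face. Bears at most 60 N at the peak, so move slowly (about 10 mm/s) where parts meet from a pin
- nest_top (a point): centre of the mouth of the fixed orange nest block (70 x 70 mm, 36 mm tall, loose square pocket 31 mm wide), which holds the pin to be sized; it may stand to either side of the gauge row
- rack_1 (a point): centre of the mouth of one pocket of the fixed grey rack block (165 x 70 mm, 36 mm tall, pockets 96 mm apart), which holds the two pins to leave alone
- rack_2 (a point): the other pocket of the grey rack
- marker: bystander: black and white marker pen, 135 mm long, 12 mm thick, lying on the bench; origin near its middle, on the table
- bracket: bystander: black dog-bone bracket, 116 mm long, 22 mm tall; origin at the centre of its underside
- bushing: bystander: brass bushing, 48 mm outside, 18 mm tall; origin at the centre of its underside
- wrench: bystander: steel wrench, 160 mm long, lying flat; origin near its middle, on the table
Things that resemble listed ones, but are neither listed nor needed, are in the scene too. What is shaped like the pin_a but red or white is not meant. What is shaped like the pin_b but pink is not meant.

How it is judged:
On the way, in this order (a step that is already met when the one before it is completed fails the run):
1. the pin has been passed through the largest ring (collar within 10 mm of its top face) (((horizontal distance between pin_a and ring_1_top below 0.004 m and z of pin_a in the frame of ring_1_top between -0.004 and 0.01 m) or (horizontal distance between pin_b and ring_1_top below 0.004 m and z of pin_b in the frame of ring_1_top between -0.004 and 0.01 m) or (horizontal distance between pin_c and ring_1_top below 0.004 m and z of pin_c in the frame of ring_1_top between -0.004 and 0.01 m))), for 0.05 s.
2. the pin has been tried in the second ring: passed through it, or, if too thick, rested on it centred (((horizontal distance between pin_a and ring_2_top below 0.004 m and z of pin_a in the frame of ring_2_top above 0.022 m and contact force between pin_a and ring_2 above 1.5 N) or (horizontal distance between pin_b and ring_2_top below 0.004 m and z of pin_b in the frame of ring_2_top between -0.004 and 0.01 m) or (horizontal distance between pin_c and ring_2_top below 0.004 m and z of pin_c in the frame of ring_2_top between -0.004 and 0.01 m))), for 0.05 s.
3. a pin that passed the second ring has been tried in the third: passed through, or, if too thick, rested on it; a pin that the second ring stopped has been taken back over the largest ((horizontal distance between pin_a and ring_1_top below 0.012 m or (horizontal distance between pin_b and ring_3_top below 0.004 m and z of pin_b in the frame of ring_3_top above 0.022 m and contact force between pin_b and ring_3 above 1.5 N) or (horizontal distance between pin_c and ring_3_top below 0.004 m and z of pin_c in the frame of ring_3_top between -0.004 and 0.01 m))), for 0.05 s.
4. a pin that passed the third ring has been rested on the smallest; any other has been put back into the smallest ring that let it through (((horizontal distance between pin_a and ring_1_top below 0.004 m and z of pin_a in the frame of ring_1_top between -0.004 and 0.01 m) or (horizontal distance between pin_b and ring_2_top below 0.004 m and z of pin_b in the frame of ring_2_top between -0.004 and 0.01 m) or (horizontal distance between pin_c and ring_4_top below 0.004 m and z of pin_c in the frame of ring_4_top above 0.022 m and contact force between pin_c and ring_4 above 1.5 N))), for 0.05 s.
At the end, for the whole second after the job is handed in: The pin that was in the nest stands at rest and let go in the smallest ring that lets it through: its collar's underside within 3 mm of the ring's top face, within 4 mm of the bore's axis, tilted under 0.08 rad; the other two pins are still in the rack, within 12 mm of where they were (((horizontal distance between pin_a and ring_1_top below 0.004 m and z of pin_a in the frame of ring_1_top between -0.003 and 0.003 m and angle between pin_a's own z axis and vertical below 0.08 rad and linear speed of pin_a below 0.02 m/s and ((horizontal distance between pin_b and rack_1 below 0.012 m or horizontal distance between pin_b and rack_2 below 0.012 m) and distance of pin_b from where it was at the start of the episode below 0.012 m) and ((horizontal distance between pin_c and rack_1 below 0.012 m or horizontal distance between pin_c and rack_2 below 0.012 m) and distance of pin_c from where it was at the start of the episode below 0.012 m)) or (horizontal distance between pin_b and ring_2_top below 0.004 m and z of pin_b in the frame of ring_2_top between -0.003 and 0.003 m and angle between pin_b's own z axis and vertical below 0.08 rad and linear speed of pin_b below 0.02 m/s and ((horizontal distance between pin_a and rack_1 below 0.012 m or horizontal distance between pin_a and rack_2 below 0.012 m) and distance of pin_a from where it was at the start of the episode below 0.012 m) and ((horizontal distance between pin_c and rack_1 below 0.012 m or horizontal distance between pin_c and rack_2 below 0.012 m) and distance of pin_c from where it was at the start of the episode below 0.012 m)) or (horizontal distance between pin_c and ring_3_top below 0.004 m and z of pin_c in the frame of ring_3_top between -0.003 and 0.003 m and angle between pin_c's own z axis and vertical below 0.08 rad and linear speed of pin_c below 0.02 m/s and ((horizontal distance between pin_a and rack_1 below 0.012 m or horizontal distance between pin_a and rack_2 below 0.012 m) and distance of pin_a from where it was at the start of the episode below 0.012 m) and ((horizontal distance between pin_b and rack_1 below 0.012 m or horizontal distance between pin_b and rack_2 below 0.012 m) and distance of pin_b from where it was at the start of the episode below 0.012 m)))); the robot touches nothing.
It fails at once if a pin and a ring gauge press on each other with more than 60 N (contact force between any of pin_a, pin_b, pin_c and ring_1 above 60 N or contact force between any of pin_a, pin_b, pin_c and ring_2 above 60 N or contact force between any of pin_a, pin_b, pin_c and ring_3 above 60 N or contact force between any of pin_a, pin_b, pin_c and ring_4 above 60 N).
It fails at once if a pin is dropped: it moves faster than 0.3 m/s (a fall of 5 mm) with no finger on it ((linear speed of pin_a above 0.3 m/s and contact force between pin_a and the fingers below 0.1 N) or (linear speed of pin_b above 0.3 m/s and contact force between pin_b and the fingers below 0.1 N) or (linear speed of pin_c above 0.3 m/s and contact force between pin_c and the fingers below 0.1 N)).
It fails at once if a bystander (marker, bracket, bushing, wrench) is shifted by more than 20 mm (distance of any of marker, bracket, bushing, wrench from where it was at the start of the episode above 0.02 m).
It also fails if it takes over 64 s, if anything falls off the work surface, if the arm or the gripper's body presses on something with over 40 N, if the wrist force passes 120 N, or if a joint passes its speed limit or range.

## Working session

There is one attempt and no reset: what is moved stays moved. The work goes in short steps, Python scripts to look and compute and a tool call to move; the robot and the scene stay as the last step left them, time stands still between calls to the robot, and variables do not carry over. Pictures are saved under pics/ and viewed, about 8 in all and at most 12, crops included, and the job is handed in when it is done.

Besides the shell and the picture viewer there is one more tool, called as name(argument=value, ...), one argument or row to a line, values as JSON. jog_arm: Moves the arm, as the interface text tells. Its arguments: {"type":"object","properties":{"rows":{"type":"array","items":{"type":"number"}}},"required":["rows"]}

```bash
mkdir -p pics; ls
python3 - <<'E'
from cell import get_obs, capture
import cv2,numpy as np,pickle
o=get_obs();print({k:np.round(v,4).tolist() for k,v in o.items()})
ims=[]
for n in("top","side"):
    c=capture(n);pickle.dump(c,open(n+".pkl","wb"));print(n,c["vertical_fov"],c["cx"],c["cy"],c["eye"],c["rotation"],[k for k in c])
    cv2.imwrite(f"pics/{n}.png",c["img"][:,:,::-1])
E
```

```text
pics
{'clock': 0.0, 'qpos': [-1.3265, 0.5284, 1.4339, -0.0, 1.1814, -0.1785], 'joint_velocities': [-0.0012, -0.0009, -0.0017, 0.0021, 0.0025, -0.0003], 'effort': [-0.0006, -44.0047, -17.6592, 0.0634, 0.0581, -0.0001], 'eef_pos': [0.2563, -0.5692, 0.2356], 'tcp_rot': [0.5932, 0.3845, 0.5944, -0.3834], 'force': [-0.6472, -0.0121, -0.2437], 'wrist_torque': [-0.01, -0.0202, -0.042], 'width': 0.0871}
top 50.06695117339534 315.23586799382207 237.19927281121392 [ 0.49658932 -0.01206675  0.94996181] [-0.69941335 -0.03351804  0.0356848   0.71303864] ['img', 'range_z', 'vertical_fov', 'cx', 'cy', 'eye', 'rotation']
side 57.49357411214317 316.07104309491586 242.34871843144748 [0.42620024 0.59558384 0.71002525] [-0.1377039  -0.04592489  0.3750763   0.91555792] ['img', 'range_z', 'vertical_fov', 'cx', 'cy', 'eye', 'rotation']
```

View pics/top.png

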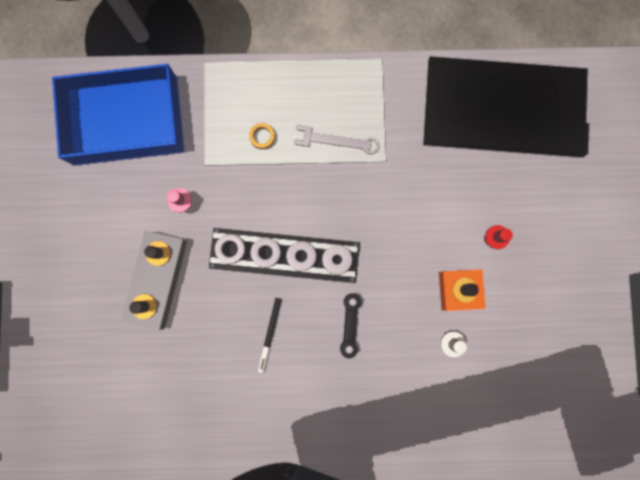

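View pics/side.png

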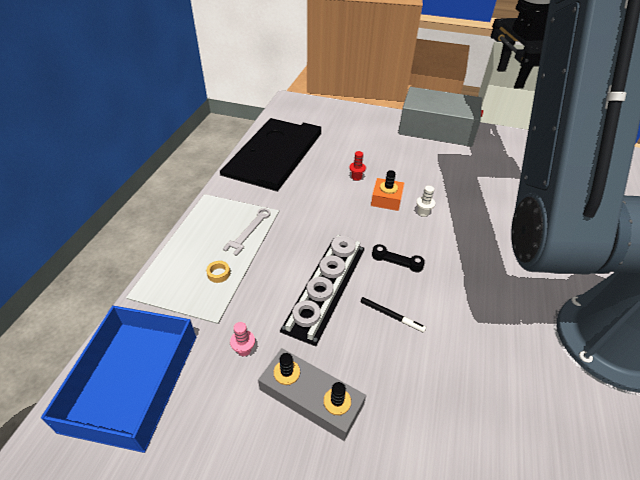

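The top view shows the rings in a row: the largest at (230,248) on the left, the smallest at (337,260). The nest pin is at (466,290), the rack pins at (157,253) and (143,307), and red and white decoys stand either side of the nest. The side view agrees.

```bash
cat > h.py <<'E'
import numpy as np,cv2
from scipy.spatial.transform import Rotation as R
from scipy.optimize import least_squares
def Rm(q): q=np.asarray(q); return R.from_quat([q[1],q[2],q[3],q[0]]).as_matrix()
def cloud(c):
    h,w=c["range_z"].shape; f=h/2/np.tan(np.radians(c["vertical_fov"]/2))
    v,u=np.mgrid[:h,:w]; z=c["range_z"]
    P=np.stack([(u-c["cx"])/f*z,-(v-c["cy"])/f*z,-z],-1)
    W=P@Rm(c["rotation"]).T+c["eye"]; W[z==0]=np.nan
    return W
def project(c,X):
    f=480/2/np.tan(np.radians(c["vertical_fov"]/2))
    p=(np.asarray(X)-c["eye"])@Rm(c["rotation"]); return np.stack([c["cx"]+f*p[...,0]/-p[...,2],c["cy"]-f*p[...,1]/-p[...,2]],-1)
def circ(P):
    g=least_squares(lambda p:np.hypot(P[:,0]-p[0],P[:,1]-p[1])-p[2],[*P.mean(0),.02],loss="soft_l1",f_scale=.001)
    return g.x
E
python3 - <<'E'
from h import *
import pickle
for n,pts in (("top",dict(r1=(230,248),r2=(265,252),r3=(301,256),r4=(337,260),nest=(466,290),k1=(157,253),k2=(143,307),white=(454,343),red=(498,237))),
              ("side",dict(r1=(307,313),r2=(320,289),r3=(332,267),r4=(344,246),nest=(389,187),k1=(287,370),k2=(338,400)))):
    c=pickle.load(open(n+".pkl","rb"));W=cloud(c)
    print(n,"table z",np.nanmedian(W[330:350,200:240,2] if n=="top" else W[380:420,440:480,2]))
    for k,(u,v) in pts.items():
        p=W[v-35:v+36,u-35:u+36].reshape(-1,3);p=p[~np.isnan(p[:,0])]
        m=(p[:,2]>.033)&(p[:,2]<.047)
        q=p[m]
        c0=W[v-3:v+4,u-3:u+4].reshape(-1,3)
        if k[0]=="r" and k!="red":
            # ring annulus centroid by seeded bounding
            ctr=np.nanmean(q,0)[:2]
            s=W[v-12:v+13,u-12:u+13].reshape(-1,3);s=s[(s[:,2]>.034)&(s[:,2]<.046)]
            ctr=(s[:,:2].max(0)+s[:,:2].min(0))/2
            for _ in range(20):
                d=np.hypot(*(q[:,:2]-ctr).T);ss=q[d<.030];ctr=.5*ctr+.5*((np.percentile(ss[:,:2],98,axis=0)+np.percentile(ss[:,:2],2,axis=0))/2)
            print(k,ctr.round(4),len(ss),np.median(ss[:,2]).round(4),np.ptp(ss[:,:2],axis=0).round(3))
        else:
            t=p[(p[:,2]>.055)&(p[:,2]<.1)]
            print(k,"grip mean",t.mean(0).round(4),"ext",np.ptp(t,axis=0).round(3),"top",t[t[:,2]>t[:,2].max()-.006].mean(0).round(4),len(t))
E
```

```text
top table z 0.00019760935226270648
r1 [0.5687 0.1368] 485 0.0401 [0.052 0.052]
r2 [0.5605 0.0731] 523 0.0402 [0.052 0.052]
r3 [0.5531 0.0101] 563 0.0402 [0.05 0.05]
r4 [ 0.5456 -0.0535] 610 0.0402 [0.052 0.05 ]
nest grip mean [ 0.4877 -0.2747  0.0793] ext [0.021 0.021 0.033] top [ 0.4878 -0.2772  0.0843] 191
k1 grip mean [0.562  0.2608 0.0795] ext [0.021 0.022 0.033] top [0.5625 0.2634 0.0845] 188
k2 grip mean [0.47   0.2837 0.0788] ext [0.021 0.021 0.032] top [0.4698 0.2865 0.0846] 196
white grip mean [ 0.3937 -0.2521  0.0751] ext [0.022 0.022 0.025] top [ 0.393  -0.2537  0.0783] 176
red grip mean [ 0.58   -0.3395  0.0743] ext [0.021 0.022 0.028] top [ 0.5809 -0.3416  0.0787] 178
side table z -0.0012048487524622953
r1 [0.5674 0.1393] 404 0.0382 [0.052 0.052]
r2 [0.5598 0.0765] 390 0.0381 [0.051 0.055]
r3 [0.5521 0.0132] 370 0.0381 [0.051 0.053]
r4 [ 0.5446 -0.0498] 339 0.038 [0.052 0.053]
nest grip mean [ 0.5183 -0.2944  0.0708] ext [0.19  0.104 0.03 ] top [ 0.4866 -0.2745  0.0819] 213
k1 grip mean [0.5606 0.2691 0.0758] ext [0.022 0.022 0.031] top [0.5622 0.2662 0.0825] 240
k2 grip mean [0.4689 0.2928 0.0757] ext [0.022 0.022 0.03 ] top [0.4693 0.2897 0.0822] 262
```

Run:
```python
from h import *
from cell import *
o=get_obs();T=Rm(o["tcp_rot"]);print(T.round(3))
c=capture("wrist");print("cam in tool",(T.T@(c["eye"]-o["eef_pos"])).round(4));print((T.T@Rm(c["rotation"])).round(3),c["vertical_fov"],c["cx"],c["cy"])
for n,p in dict(nest=(.488,-.2755,.15),r1=(.568,.138,.15)).items():
    d=np.array(p)-o["eef_pos"];print(n,d.round(3),(T.T@d).round(3))
```

```text
[[-0.     0.912  0.41 ]
 [ 0.002  0.41  -0.912]
 [-1.     0.    -0.002]]
cam in tool [-0.1474  0.0669  0.0007]
[[ 0.001  0.242 -0.97 ]
 [ 0.001  0.97   0.242]
 [ 1.    -0.001  0.001]] 62.69230242893612 323.3414166639117 240.8475473124561
nest [ 0.232  0.294 -0.086] [ 0.086  0.332 -0.173]
r1 [ 0.312  0.707 -0.086] [ 0.087  0.574 -0.517]
```

jog_arm(
  rows=[10,0,0,0.01,0.05,-0.026,0.06,20,0,0,0.02,0.1,-0.052,0.06,31,0,0,0.03,0.155,-0.081,0.06,31,0,0,0.04,0.21,-0.109,0.06,31,0,0,0.046,0.26,-0.135,0.06,31,0,0,0.046,0.3,-0.156,0.06,31,0,0,0.046,0.332,-0.173,0.06,31,0,0,0.046,0.332,-0.173,0.06,31,0,0,0.046,0.332,-0.173,0.06],
)

```text
clock: 1.27
eef_pos: [0.4879, -0.2763, 0.1904]
tcp_rot: [-0.47, -0.528, -0.47, 0.529]
force: [0.6, -0.1, 0.4]
width: 0.0599
```

Run:
```python
from h import *
from cell import *
o=get_obs();T=Rm(o["tcp_rot"]);print(o["eef_pos"],T.round(3),o["qpos"])
c=capture("wrist");cv2.imwrite("pics/w1.png",c["img"][:,:,::-1])
W=cloud(c);u,v=project(c,[.488,-.2755,.084]);print(u,v)
p=W.reshape(-1,3);p=p[np.hypot(p[:,0]-.488,p[:,1]+.2755)<.035]
t=p[(p[:,2]>.055)];top=t[t[:,2]>t[:,2].max()-.005];print(t[:,2].max(),"top bbox centre",(top.max(0)+top.min(0))/2,np.ptp(top,axis=0))
col=p[(p[:,2]>.0395)&(p[:,2]<.044)];print("collar",(col.max(0)+col.min(0))/2,np.ptp(col,axis=0))
```

```text
[ 0.4879431  -0.27630007  0.19041713] [[-0.001  0.993 -0.118]
 [-0.    -0.118 -0.993]
 [-1.    -0.     0.   ]] [-7.14194066e-01  5.00796145e-01  1.64253968e+00 -6.99129820e-04
  9.98438032e-01  9.74882620e-01]
322.2839939830423 246.1298177777418
0.2965522061410946 top bbox centre [ 0.51513197 -0.27515468  0.29405232] [0.00648267 0.04328273 0.00499977]
collar [ 0.48955023 -0.27704391  0.0416146 ] [0.0421431  0.04302529 0.00420376]
```

View pics/w1.png

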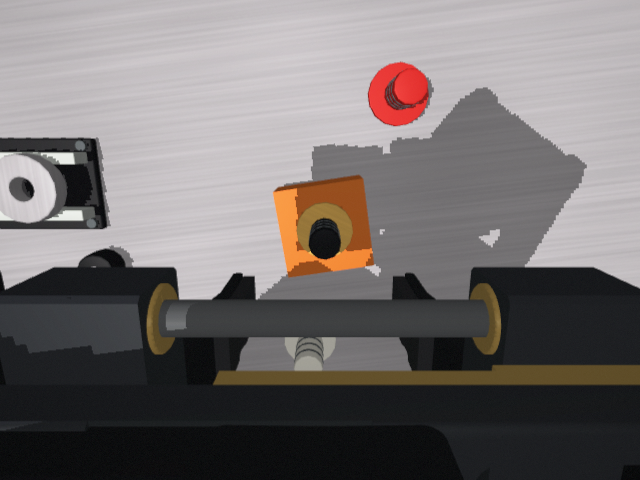

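The wrist view shows the pin at (325,240) between the open jaws, with red at (400,95) and white at (309,350), both clear of the jaws.

jog_arm(
  rows=[0,0,0,0.03,0.001,0.001,0.06,0,0,0,0.065,0.001,0.001,0.06,0,0,0,0.095,0.001,0.001,0.06,0,0,0,0.115,0.001,0.001,0.06,0,0,0,0.128,0.001,0.001,0.06,0,0,0,0.128,0.001,0.001,0.06,0,0,0,0.128,0.001,0.001,0.01,0,0,0,0.128,0.001,0.001,0.01,0,0,0,0.128,0.001,0.001,0.01,0,0,0,0.128,0.001,0.001,0.01],
)

```text
clock: 2.58
eef_pos: [0.4893, -0.2771, 0.063]
tcp_rot: [0.47, 0.529, 0.469, -0.529]
force: [0.0, 0.2, -0.2]
width: 0.0284
```

jog_arm(
  rows=[0,0,0,0,0,0,0.01,0,0,0,0,0,0,0.01,0,0,0,-0.003,0,0,0.01,0,0,0,-0.01,0,0,0.01,0,0,0,-0.03,0,0,0.01,0,0,0,-0.055,0,0,0.01,0,0,0,-0.08,0,0,0.01,0,0,0,-0.09,0,0,0.01,0,0,0,-0.09,0,0,0.01],
)

```text
clock: 3.7
eef_pos: [0.4893, -0.2772, 0.153]
tcp_rot: [0.47, 0.529, 0.469, -0.529]
force: [-0.1, -0.3, -2.6]
width: 0.0212
```

Run:
```python
from h import *
from cell import *
o=get_obs();T=Rm(o["tcp_rot"]);print(o["eef_pos"],o["width"],o["force"])
d=np.array([.568,.138])-o["eef_pos"][:2];print((T.T[:,:2]@d).round(4))
c=capture("wrist");cv2.imwrite("pics/w2.png",c["img"][:,:,::-1])
W=(cloud(c)-o["eef_pos"])@T
p=W.reshape(-1,3);p=p[np.hypot(p[:,1],p[:,2])<.04]
for a,b in((.0,.015),(.015,.025),(.025,.04)):
    q=p[(p[:,0]>a)&(p[:,0]<b)];print(a,b,len(q),q.min(0).round(4),q.max(0).round(4)) if len(q) else 0
```

```text
[ 0.48925146 -0.27715524  0.15302354] 0.021206736803779273 [-0.05454538 -0.26331765 -2.6054788 ]
[-2.000e-04  2.920e-02 -4.215e-01]
0.0 0.015 1149 [ 0.      0.0027 -0.0195] [0.015  0.0132 0.0195]
0.015 0.025 2104 [ 0.015   0.0003 -0.0195] [0.025  0.022  0.0188]
0.025 0.04 68 [ 0.025   0.0092 -0.0187] [0.0277 0.0218 0.0196]
```

View pics/w2.png

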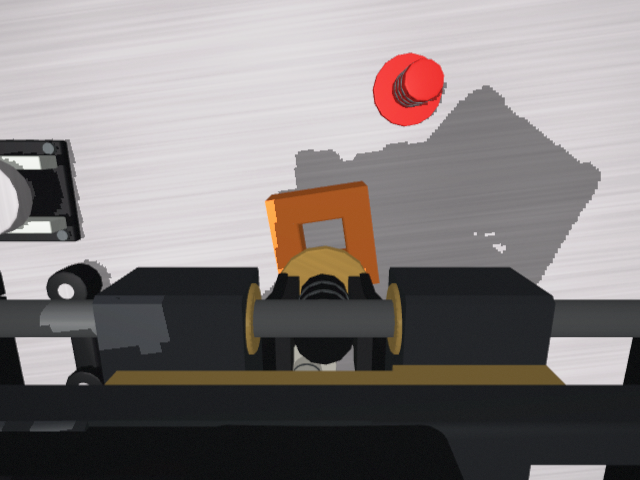

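The pin is held, with its collar at (325,265) and the empty nest pocket below. Next I measure the collar centre in the tool frame, and carry the pin above ring 1.

```bash
cat >> h.py <<'E'
def collar(c,o):
    T=Rm(o["tcp_rot"]);W=(cloud(c)-o["eef_pos"])@T
    p=W.reshape(-1,3);p=p[(np.hypot(p[:,1],p[:,2])<.032)&(p[:,0]>.012)&(p[:,0]<.03)&(p[:,1]>0)]
    q=p[abs(p[:,0]-np.median(p[p[:,1]>.012][:,0]))<.003]
    e=np.array([[q[abs(q[:,2]-z)<.001,1].max(),z] for z in np.arange(-.017,.0171,.002) if (abs(q[:,2]-z)<.001).sum()>2])
    g=least_squares(lambda s:np.hypot(e[:,0]-s[0],e[:,1]-s[1])-.0217,[0,0],loss="soft_l1",f_scale=.0005)
    return np.array([np.median(q[:,0]),*g.x]),np.sqrt(np.mean(g.fun**2))
def rings(c,o,seeds):
    "ring centres (world) from bore edge: non-ring pixels; ring top z~.04"
    W=cloud(c).reshape(-1,3);out=[]
    for s in seeds:
        p=W[(np.hypot(W[:,0]-s[0],W[:,1]-s[1])<.034)&(abs(W[:,2]-.040)<.004)]
        out.append((p,s))
    return out
E
python3 - <<'E'
from h import *
from cell import *
o=get_obs();print(collar(capture("wrist"),o))
E
```

```text
(array([2.16277288e-02, 2.48377951e-04, 5.59119415e-05]), np.float64(0.000304521363587795))
```

jog_arm(
  rows=[0,0,0,0,0.003,-0.03,0.01,0,0,0,0,0.007,-0.085,0.01,0,0,0,0,0.011,-0.14,0.01,0,0,0,0,0.015,-0.195,0.01,0,0,0,0,0.018,-0.25,0.01,0,0,0,0,0.02,-0.29,0.01,0,0,0,0,0.02,-0.32,0.01,0,0,0,0,0.02,-0.32,0.01,0,0,0,0,0.02,-0.32,0.01],
)

```text
clock: 4.92
eef_pos: [0.5462, 0.038, 0.1517]
tcp_rot: [-0.469, -0.528, -0.47, 0.529]
force: [0.5, 0.0, -2.8]
width: 0.021
```

Run:
```python
from h import *
from cell import *
import pickle
o=get_obs();print(o["eef_pos"],o["force"])
c=capture("wrist");print(collar(c,o));pickle.dump((o,c),open("w3.pkl","wb"));cv2.imwrite("pics/w3.png",c["img"][:,:,::-1])
s=capture("side");pickle.dump(s,open("s3.pkl","wb"))
```

```text
[0.54623022 0.03800394 0.15170535] [ 0.45010042  0.02930956 -2.77655785]
(array([ 2.16017182e-02,  2.08563420e-04, -8.33710670e-05]), np.float64(0.0002555070752651882))
```

View pics/w3.png

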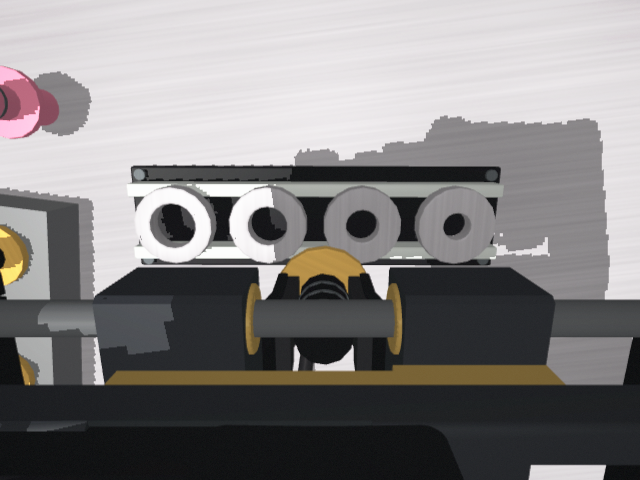

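The wrist view shows all four rings at (176,222), (268,222), (362,222) and (456,222), with the bore shrinking left to right. Now I fit their centres.

```bash
cat >> h.py <<'E'
def fitrings(c,bores=(30,26,22,18),px=((176,222),(268,222),(362,222),(456,222))):
    W=cloud(c);out=[]
    for (u,v),b in zip(px,bores):
        p=W[max(v-50,0):v+51,max(u-50,0):u+51].reshape(-1,3);p=p[abs(p[:,2]-.040)<.004]
        ctr=np.nanmedian(p[:,:2],0)
        for _ in range(30):
            d=p[:,:2]-ctr;r=np.hypot(*d.T);a=np.arctan2(d[:,1],d[:,0]);E=[]
            for k in np.arange(-np.pi,np.pi,np.pi/18):
                m=(abs(np.angle(np.exp(1j*(a-k))))<.09)&(r<.031)&(r>b/2e3-.004)
                if m.sum()>3: E.append((p[m][r[m].argmin(),:2]))
            E=np.array(E);g=circ(E);ctr=.5*ctr+.5*g[:2]
        out.append((*ctr,g[2]*2,np.median(p[:,2]),len(E)))
    return np.array(out)
E
python3 - <<'E'
from h import *
import pickle
o,c=pickle.load(open("w3.pkl","rb"));F=fitrings(c);print(F.round(4))
T=Rm(o["tcp_rot"]);X=F[:,:2]
# constrained row
g=least_squares(lambda p:(X-[p[0],p[1]]-np.outer(np.arange(4)-1.5,.064*np.array([np.cos(p[2]),np.sin(p[2])]))).ravel(),[*X.mean(0),-1.68]).x
Y=g[:2]+np.outer(np.arange(4)-1.5,.064*np.array([np.cos(g[2]),np.sin(g[2])]))
print(Y.round(4),(X-Y).round(4),np.degrees(g[2]))
rel=(np.c_[Y,np.full(4,.04)]-o["eef_pos"])@T;print("tool rel",rel.round(4),np.degrees(np.arctan2(T[1,2],T[0,2])))
# side: shank of held pin
s=pickle.load(open("s3.pkl","rb"));W=cloud(s)
a=o["eef_pos"]+T@[.0276,.0002,0];print("origin est",a)
p=W.reshape(-1,3);p=p[(np.hypot(p[:,0]-a[0],p[:,1]-a[1])<.03)&(p[:,2]>.085)&(p[:,2]<.13)]
r=Rm(s["rotation"])[:,0]
for z in np.arange(.088,.126,.004):
    q=p[abs(p[:,2]-z)<.003]; 
    if len(q): print(z.round(3),np.ptp(q@r).round(4),(q@r).mean().round(4),len(q))
E
```

```text
[[ 5.709e-01  1.372e-01  2.980e-02  3.910e-02  3.600e+01]
 [ 5.632e-01  7.400e-02  2.580e-02  3.910e-02  3.600e+01]
 [ 5.556e-01  1.060e-02  2.190e-02  3.910e-02  3.600e+01]
 [ 5.481e-01 -5.260e-02  1.810e-02  3.900e-02  3.600e+01]]
[[ 0.5709  0.1376]
 [ 0.5632  0.0741]
 [ 0.5556  0.0106]
 [ 0.548  -0.053 ]] [[ 0.     -0.0004]
 [-0.0001 -0.0001]
 [-0.0001  0.0001]
 [ 0.0001  0.0004]] -96.83600349141697
tool rel [[ 0.1116  0.0129 -0.1019]
 [ 0.1117  0.0128 -0.0379]
 [ 0.1117  0.0127  0.0261]
 [ 0.1117  0.0127  0.0901]] -96.7570756580712
origin est [0.54638091 0.03797346 0.12410505]
0.092 0.0075 -0.5332 2
0.096 0.0246 -0.5295 14
0.1 0.0265 -0.5299 35
0.104 0.0266 -0.5293 28
0.108 0.0265 -0.5304 31
0.112 0.0263 -0.531 33
0.116 0.0167 -0.5314 11
0.124 0.041 -0.5301 23
```

jog_arm(
  rows=[0,0,0,0,0.0127,-0.035,0.01,0,0,0,0,0.0127,-0.07,0.01,0,0,0,0,0.0127,-0.092,0.01,0,0,0,0,0.0127,-0.1019,0.01,0,0,0,0.015,0.0127,-0.1019,0.01,0,0,0,0.035,0.0127,-0.1019,0.01,0,0,0,0.047,0.0127,-0.1019,0.01,0,0,0,0.047,0.0127,-0.1019,0.01],
)

```text
clock: 6.02
eef_pos: [0.5704, 0.1371, 0.104]
tcp_rot: [-0.469, -0.528, -0.47, 0.53]
force: [0.2, 1.2, -2.1]
width: 0.0211
```

Run:
```python
from h import *
from cell import *
import pickle
o=get_obs();T=Rm(o["tcp_rot"]);print(o["eef_pos"],o["force"],o["wrist_torque"],"axis@",o["eef_pos"]+T@[.0276,.0002,0])
c=capture("wrist");print(collar(c,o))
u,v=project(c,[.571,.1376,.04]);print(u,v)
s=capture("side");u,v=map(int,project(s,[.570,.138,.06]));print(u,v)
im=np.hstack([cv2.resize(x,None,fx=3,fy=3,interpolation=cv2.INTER_CUBIC) for x in(s["img"][v-80:v+60,u-65:u+65],)])
cv2.imwrite("pics/s4.png",im[:,:,::-1])
```

```text
[0.57035683 0.13710031 0.10401996] [ 0.19429001  1.23532577 -2.12205549] [ 0.08385997 -0.01768508 -0.04736455] axis@ [0.57046144 0.13706669 0.07641945]
(array([ 0.0216484 ,  0.00021498, -0.00015048]), np.float64(0.0002942308472855108))
322.36289944526607 264.0434382034053
305 303
```

View pics/s4.png

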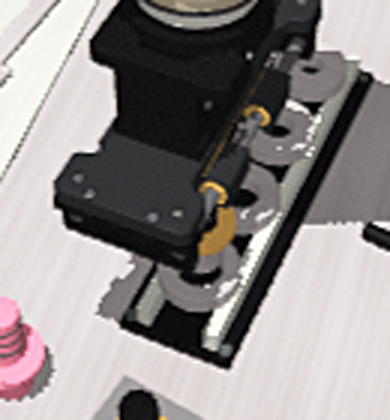

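The crop shows the collar (215,235) above the first ring (200,280). I let it settle and start down slowly.

jog_arm(
  rows=[0,0,0,0.001,0,0,0.01,0,0,0,0.002,0,0,0.01,0,0,0,0.003,0,0,0.01,0,0,0,0.003,0,0,0.01],
)

```text
clock: 6.62
eef_pos: [0.5714, 0.1381, 0.1026]
tcp_rot: [0.47, 0.529, 0.47, -0.529]
force: [-0.2, -0.4, -2.1]
width: 0.0212
```

Run:
```python
from h import *
from cell import *
for i in range(5):
    o=get_obs();print(o["eef_pos"].round(5),o["qpos"].round(5),o["force"].round(2)); c=capture("wrist");u,v=project(c,[.571,.1376,.04]);print(u.round(1),v.round(1),c["eye"].round(4))
```

```text
[0.57135 0.13814 0.1026 ] [0.04725 0.65845 1.63763 0.      0.84543 1.73613] [-0.17 -0.37 -2.11]
324.5 266.6 [0.6379 0.1302 0.25  ]
[0.57134 0.13812 0.1026 ] [4.72000e-02 6.58440e-01 1.63764e+00 4.00000e-05 8.45500e-01 1.73613e+00] [ 0.28 -0.45 -2.79]
324.5 266.7 [0.638  0.1302 0.25  ]
[0.57136 0.13811 0.10259] [4.71800e-02 6.58470e-01 1.63761e+00 5.00000e-05 8.45470e-01 1.73612e+00] [-0.32  0.73 -1.38]
324.4 266.7 [0.638  0.1302 0.25  ]
[0.5714  0.13809 0.10259] [4.71500e-02 6.58480e-01 1.63757e+00 1.00000e-05 8.45450e-01 1.73608e+00] [ 1.14  0.25 -2.7 ]
324.4 266.8 [0.638  0.1302 0.25  ]
[0.5714  0.13806 0.10259] [0.04711 0.65847 1.63757 0.      0.84545 1.7361 ] [-0.26  0.25 -1.94]
324.4 266.8 [0.638  0.1302 0.25  ]
```

Run:
```python
from h import *
from cell import *
o=get_obs();T=Rm(o["tcp_rot"]);c=capture("wrist")
Y=np.array([[.5711,.1376,.04],[.5634,.0741,.04],[.5558,.0106,.04],[.5482,-.053,.04]])
px=project(c,Y);print(px.round())
ok=(px[:,0]<600)&(np.arange(4)>0)
F=fitrings(c,np.array([30,26,22,18])[ok],px[ok].astype(int));print(F.round(4));print(collar(c,o))
print("axis",(o["eef_pos"]+T@collar(c,o)[0]).round(4))
```

```text
[[324. 267.]
 [439. 267.]
 [553. 267.]
 [668. 267.]]
[[5.634e-01 7.430e-02 2.580e-02 3.900e-02 1.900e+01]
 [5.559e-01 1.110e-02 2.180e-02 3.900e-02 3.600e+01]]
(array([ 2.16641128e-02,  1.84309312e-04, -6.78250159e-05]), np.float64(0.00022689157661189748))
axis [0.5716 0.1381 0.0809]
```

jog_arm(
  rows=[0,0,0,0,-0.0004,0.0004,0.01,0,0,0,0.001,-0.0004,0.0004,0.01,0,0,0,0.0022,-0.0004,0.0004,0.01,0,0,0,0.0034,-0.0004,0.0004,0.01,0,0,0,0.0046,-0.0004,0.0004,0.01,0,0,0,0.0058,-0.0004,0.0004,0.01,0,0,0,0.007,-0.0004,0.0004,0.01,0,0,0,0.0082,-0.0004,0.0004,0.01],
)

```text
clock: 7.92
eef_pos: [0.5709, 0.1377, 0.0943]
tcp_rot: [0.47, 0.529, 0.47, -0.529]
force: [-0.5, -0.4, -3.0]
width: 0.021
```

jog_arm(
  rows=[0,0,0,0.002,0,0,0.01,0,0,0,0.0045,0,0,0.01,0,0,0,0.007,0,0,0.01,0,0,0,0.0095,0,0,0.01,0,0,0,0.012,0,0,0.01,0,0,0,0.0145,0,0,0.01,0,0,0,0.017,0,0,0.01,0,0,0,0.0195,0,0,0.01,0,0,0,0.0215,0,0,0.01,0,0,0,0.0225,0,0,0.01],
)

```text
clock: 9.18
eef_pos: [0.5709, 0.1377, 0.0717]
tcp_rot: [-0.47, -0.529, -0.47, 0.529]
force: [0.7, 0.4, -2.3]
width: 0.0211
```

Run:
```python
from h import *
from cell import *
for i in range(2):
    o=get_obs();T=Rm(o["tcp_rot"]);c=capture("wrist");print(o["eef_pos"].round(4),o["force"].round(2),o["wrist_torque"].round(3),collar(c,o))
```

```text
[0.5709 0.1377 0.0717] [ 0.71  0.43 -2.34] [ 0.058  0.027 -0.013] (array([ 2.16543100e-02,  1.51600477e-04, -8.16796485e-05]), np.float64(0.00026548237828600093))
[0.5708 0.1377 0.0716] [-0.87  0.4  -2.73] [0.02  0.018 0.008] (array([ 2.16349916e-02,  2.03419154e-04, -2.33987517e-05]), np.float64(0.00028270421516483196))
```

jog_arm(
  rows=[0,0,0,-0.003,0,0,0.01,0,0,0,-0.01,0,0,0.01,0,0,0,-0.02,0,0,0.01,0,0,0,-0.03,0,0,0.01,0,0,0,-0.038,0,0,0.01,0,0,0,-0.038,0,0,0.01,0,0,0,-0.038,0,0.02,0.01,0,0,0,-0.038,0,0.045,0.01,0,0,0,-0.038,0,0.064,0.01,0,0,0,-0.038,0,0.064,0.01],
)

```text
clock: 10.52
eef_pos: [0.5631, 0.0722, 0.1096]
tcp_rot: [-0.469, -0.529, -0.469, 0.53]
force: [0.3, 0.9, -2.8]
width: 0.0212
```

jog_arm(
  rows=[0,0,0,0,0,0,0.01,0,0,0,0.002,0,0,0.01,0,0,0,0.006,0,0,0.01,0,0,0,0.008,0,0,0.01,0,0,0,0.008,0,0,0.01,0,0,0,0.008,0,0,0.01],
)

```text
clock: 11.28
eef_pos: [0.5634, 0.0742, 0.1019]
tcp_rot: [0.47, 0.529, 0.47, -0.529]
force: [-0.5, 0.5, -3.5]
width: 0.0211
```

Run:
```python
from h import *
from cell import *
o=get_obs();T=Rm(o["tcp_rot"]);c=capture("wrist")
k,_=collar(c,o);print(k,o["eef_pos"].round(4),"axis",(o["eef_pos"]+T@k).round(4))
Y=np.array([[.5711,.1377,.04],[.5634,.0741,.04],[.5558,.0106,.04],[.5482,-.053,.04]])
px=project(c,Y);ok=np.array([0,2,3])
F=fitrings(c,np.array([30,26,22,18])[ok],px[ok].astype(int));print(F.round(4));F[:,:2]=o["eef_pos"][:2]+(F[:,:2]-o["eef_pos"][:2])*1.004
d=np.array([-.1187,-.9929])*.064
print((F[:,:2]-np.outer(ok-1,d)).round(4),o["force"])
```

```text
[2.16526901e-02 2.26871059e-04 8.02570939e-05] [0.5634 0.0742 0.1019] axis [0.5636 0.0741 0.0802]
[[ 5.705e-01  1.373e-01  3.020e-02  3.910e-02  1.900e+01]
 [ 5.558e-01  1.090e-02  2.190e-02  3.900e-02  1.900e+01]
 [ 5.482e-01 -5.240e-02  1.790e-02  3.900e-02  3.600e+01]]
[[0.5629 0.074 ]
 [0.5633 0.0742]
 [0.5633 0.0742]] [-0.45177183  0.46776529 -3.45165705]
```

jog_arm(
  rows=[0,0,0,0.001,-0.0001,0,0.01,0,0,0,0.002,-0.0001,0,0.01,0,0,0,0.003,-0.0001,0,0.01,0,0,0,0.0037,-0.0001,0,0.01,0,0,0,0.0044,-0.0001,0,0.01,0,0,0,0.0051,-0.0001,0,0.01,0,0,0,0.0058,-0.0001,0,0.01,0,0,0,0.0058,-0.0001,0,0.01],
)

```text
clock: 12.32
eef_pos: [0.5634, 0.0741, 0.0963]
tcp_rot: [0.47, 0.529, 0.47, -0.529]
force: [-0.2, 0.4, -1.2]
width: 0.0212
```

jog_arm(
  rows=[0,0,0,0.0006,0,0,0.01,0,0,0,0.0012,0,0,0.01,0,0,0,0.0018,0,0,0.01,0,0,0,0.0024,0,0,0.01,0,0,0,0.0024,0,0,0.01],
)

```text
clock: 12.95
eef_pos: [0.5639, 0.0741, 0.0957]
tcp_rot: [0.47, 0.529, 0.469, -0.528]
force: [-3.4, 0.2, 11.8]
width: 0.0209
```

Run:
```python
from h import *
from cell import *
for i in range(4):
    o=get_obs();c=capture("wrist");print(o["eef_pos"].round(4),o["force"].round(2),o["wrist_torque"].round(3),collar(c,o)[0])
```

```text
[0.5639 0.0741 0.0957] [-3.44  0.22 11.81] [-0.057  0.607 -0.028] [ 2.17477984e-02 -4.53698519e-05  2.61462038e-05]
[0.5638 0.0741 0.0957] [-2.25 -0.76 12.22] [ 0.026  0.594 -0.036] [2.16731465e-02 7.43857522e-06 7.33698558e-05]
[0.5639 0.0741 0.0957] [-2.64 -0.16 11.44] [-0.007  0.516 -0.041] [ 2.16997899e-02 -7.44628340e-05 -4.88283837e-06]
[0.5639 0.0741 0.0957] [-3.47 -0.72 11.54] [-0.02   0.62  -0.033] [ 2.17301528e-02 -5.62051207e-05  2.28697445e-05]
```

jog_arm(
  rows=[0,0,0,-0.0014,0,0,0.01,0,0,0,-0.003,-0.0005,0,0.01,0,0,0,-0.003,-0.0005,0,0.01,0,0,0,-0.0022,-0.0005,0,0.01,0,0,0,-0.0014,-0.0005,0,0.01,0,0,0,-0.0008,-0.0005,0,0.01,0,0,0,-0.0002,-0.0005,0,0.01,0,0,0,0,-0.0005,0,0.01],
)

```text
clock: 14.15
eef_pos: [0.5637, 0.0741, 0.0956]
tcp_rot: [0.47, 0.529, 0.469, -0.528]
force: [-1.2, -0.6, 14.1]
width: 0.021
```

Run:
```python
from h import *
from cell import *
for i in range(2):
    o=get_obs();c=capture("wrist");print(o["eef_pos"].round(4),o["force"].round(2),o["wrist_torque"].round(3),collar(c,o)[0])
s=capture("side");W=cloud(s);T=Rm(o["tcp_rot"]);a=o["eef_pos"]+T@[.0276,0,0]
p=W.reshape(-1,3);p=p[(np.hypot(p[:,0]-a[0],p[:,1]-a[1]-.002)<.03)&(p[:,2]>.03)&(p[:,2]<.08)]
r=Rm(s["rotation"])[:,0]
for z in np.arange(.036,.076,.004):
    q=p[abs(p[:,2]-z)<.002]
    if len(q): print(z.round(3),np.ptp(q@r).round(4),((q@r).max()/2+(q@r).min()/2-a@r).round(4),len(q))
u,v=map(int,project(s,[a[0],a[1],.055]));cv2.imwrite("pics/s5.png",cv2.resize(s["img"][v-40:v+40,u-50:u+50],None,fx=7,fy=7,interpolation=cv2.INTER_CUBIC)[:,:,::-1])
```

```text
[0.5637 0.0741 0.0956] [-1.23 -0.6  14.08] [-0.045  0.437  0.025] [ 2.16520645e-02  7.09189525e-06 -1.13642007e-04]
[0.5637 0.0741 0.0956] [-1.66 -0.82 13.08] [-0.029  0.434  0.022] [ 2.16612947e-02 -1.00824857e-05  6.87620162e-05]
0.036 0.0511 0.0023 119
0.04 0.051 0.0024 128
0.044 0.0272 0.0022 19
0.048 0.0251 0.0032 17
0.052 0.0231 0.0041 13
0.056 0.0077 0.0098 6
0.06 0.0 0.0059 1
0.068 0.0153 0.0153 7
0.072 0.0156 0.0153 64
```

View pics/s5.png

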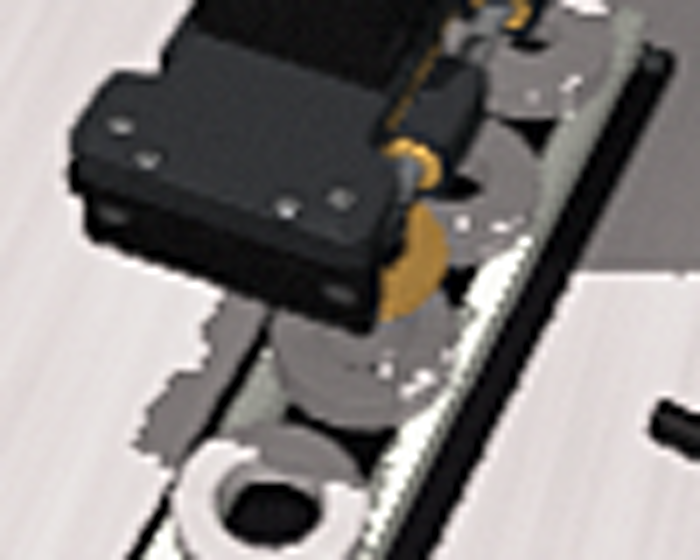

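The crop shows the pin over ring 2 but doesn't settle whether it is blocked. I measure the shank width from the stored mid-air side view, where the full pixel count gives an unbiased width.

Run:
```python
from h import *
import pickle
s=pickle.load(open("s3.pkl","rb"));o,_=pickle.load(open("w3.pkl","rb"));W=cloud(s);T=Rm(o["tcp_rot"]);a=o["eef_pos"]+T@[.027,.0,0]
f=240/np.tan(np.radians(s["vertical_fov"]/2));print("mm/px",1e3*.6/f)
m=(np.hypot(W[...,0]-a[0],W[...,1]-a[1]-.002)<.026)&(W[...,2]>.09)&(W[...,2]<.14)
P=project(s,np.array([a-[0,0,.03],a]));print(P);ax=(P[1]-P[0])/np.linalg.norm(P[1]-P[0])
v,u=np.nonzero(m);rel=np.c_[u,v]-P[0];al=rel@ax
L=np.linalg.norm(P[1]-P[0])
for row in range(int(P[1,1])-6,int(P[0,1])+8):
    uu=np.nonzero(m[row])[0]
    if len(uu): print(row,uu.min(),uu.max(),len(uu),"width mm",(len(uu)*abs(ax[1])*1e3*np.median(s["range_z"][row,uu])/f).round(1),"z",np.nanmedian(W[row,uu,2]).round(3),s["img"][row,uu[0]-3:uu[-1]+4].mean(1).astype(int))
```

```text
mm/px 1.371364585966066
[[333.33298439 255.25196786]
 [334.09478322 244.34724718]]
238 342 344 3 width mm 5.6 z 0.129 [  9   6  42  94 116 118 117 118 118]
239 342 345 4 width mm 7.5 z 0.13 [ 13   3  57 106 114 113 114 120 115 119]
240 342 346 5 width mm 9.3 z 0.129 [  7  20  83 121 112 110 111 115 117 120 116]
241 342 346 5 width mm 9.3 z 0.129 [ 10   3  74 119 111 109 109 116 119 116 118]
242 341 346 6 width mm 11.1 z 0.13 [ 15   7  10  77 118 112 111 108 114 118 121 117]
243 341 347 7 width mm 13.0 z 0.131 [ 12   9  13  75 117 114 112 112 111 112 119 118 116]
244 341 347 7 width mm 12.9 z 0.13 [ 13  11  38  90 115 114 111 112 112 111 115 121 120]
245 341 347 7 width mm 12.9 z 0.13 [ 12  16  83 122 116 111 114 115 104  98 113 118 119]
246 341 347 7 width mm 12.9 z 0.129 [ 12  16  80 121 113 113 113 111 101 100 121 118 118]
247 325 346 6 width mm 11.0 z 0.13 [122 122 105  70  42  32  23  11  11  10  12  11   9  12  14  11  11  36
  89 117 114 112 111 110 108 114 117 121]
248 325 346 11 width mm 20.2 z 0.129 [119 119 117 108 113 114  76  42  35  21   9  11  13  11   8  10   8  64
 10
[... 871 characters left out ...]
 100 108 110 113 113 113 114 117 116 113 112 111 107 102 110
 125 120 120]
256 328 342 15 width mm 28.0 z 0.107 [ 89 127 108  99 111 113 115 110 112 114 117 115 111 111 110 108 103 107
 119 116 119]
257 328 341 14 width mm 26.2 z 0.105 [120 118 109 102 107 112 113 114 113 115 116 115 112 110 109 109  80  24
  16  17]
258 329 341 13 width mm 24.4 z 0.102 [115 113 111 108 113 112 114 114 114 115 113 110 111 110  99  56   7   2
   3]
259 330 340 11 width mm 20.7 z 0.099 [115 114 113 114 112 116 111 115 116 115 112 111 111 116 113  70   4]
260 331 338 8 width mm 15.1 z 0.098 [114 118 119 113 108 115 113 114 113 110 112 114 118 124]
261 335 335 1 width mm 1.9 z 0.094 [120 112 111 111 108 115 119]
```

Full pixel widths on the shank come to 15 px, about 28 mm, which suggests the 29 mm pin; ring 2 stopping it at the same height twice agrees. I lift off and raise it towards the side camera over ring 1 to confirm.

jog_arm(
  rows=[0,0,0,-0.002,0,0,0.01,0,0,0,-0.008,0,0,0.01,0,0,0,-0.025,0,0,0.01,0,0,0,-0.06,0,-0.01,0.01,0,0,0,-0.1,0,-0.025,0.01,0,0,0,-0.15,0,-0.045,0.01,0,0,0,-0.2,0,-0.06,0.01,0,0,0,-0.24,0,-0.064,0.01,0,0,0,-0.25,0,-0.064,0.01,0,0,0,-0.25,0,-0.064,0.01],
)

```text
clock: 15.55
eef_pos: [0.5697, 0.1375, 0.3433]
tcp_rot: [-0.469, -0.528, -0.47, 0.529]
force: [-0.2, 0.8, -2.7]
width: 0.0212
```

jog_arm(
  rows=[0,0,0,0,0,0,0.01,0,0,0,0,0,0,0.01],
)

```text
clock: 15.8
eef_pos: [0.5695, 0.1374, 0.3415]
tcp_rot: [-0.469, -0.528, -0.47, 0.53]
force: [0.2, -0.5, -3.4]
width: 0.0209
```

Run:
```python
from h import *
from cell import *
import pickle
o=get_obs();T=Rm(o["tcp_rot"]);s=capture("side");w=capture("wrist");print(o["eef_pos"],o["force"].round(2),collar(w,o))
a=o["eef_pos"]+T@[.027,0,0];W=cloud(s)
f=240/np.tan(np.radians(s["vertical_fov"]/2))
P=project(s,np.array([a-[0,0,.03],a]));print(P);ax=(P[1]-P[0])/np.linalg.norm(P[1]-P[0])
m=(np.hypot(W[...,0]-a[0],W[...,1]-a[1]-.002)<.027)&(W[...,2]>a[2]-.04)&(W[...,2]<a[2]+.005)
for row in range(int(P[1,1]),int(P[0,1])+8):
    uu=np.nonzero(m[row])[0]
    if len(uu): print(row,uu.min(),uu.max(),len(uu),(len(uu)*abs(ax[1])*1e3*np.median(s["range_z"][row,uu])/f).round(1),(np.nanmedian(W[row,uu,2])-a[2]).round(3))
u,v=map(int,P.mean(0));cv2.imwrite("pics/s6.png",cv2.resize(s["img"][max(v-40,0):v+40,u-50:u+50],None,fx=7,fy=7,interpolation=cv2.INTER_CUBIC)[:,:,::-1])
```

```text
[0.56948091 0.13739054 0.34153809] [ 0.23 -0.46 -3.38] (array([ 0.02124304,  0.00045602, -0.00016009]), np.float64(0.00022222990969894955))
[[306.50681545 211.25704507]
 [306.58298577 195.33010603]]
195 293 320 4 5.6 0.005
196 293 323 9 12.6 0.004
197 293 323 14 19.5 0.004
198 293 323 13 18.1 0.004
199 294 322 21 29.1 0.005
200 294 322 22 30.4 0.004
201 295 321 15 20.7 0.004
202 296 320 20 27.5 0.004
203 297 319 20 27.5 0.004
204 299 318 20 27.4 0.003
205 299 318 20 27.5 0.001
206 299 318 20 27.9 -0.005
207 299 318 20 28.1 -0.009
208 299 318 20 28.2 -0.012
209 299 318 20 28.2 -0.013
210 299 318 20 28.3 -0.015
211 299 318 20 28.4 -0.017
212 299 317 19 27.0 -0.019
213 299 317 18 25.6 -0.021
214 300 317 18 25.7 -0.022
215 300 316 17 24.3 -0.024
216 301 315 15 21.5 -0.026
217 303 313 11 15.8 -0.028
218 305 311 7 10.1 -0.03
```

View pics/s6.png

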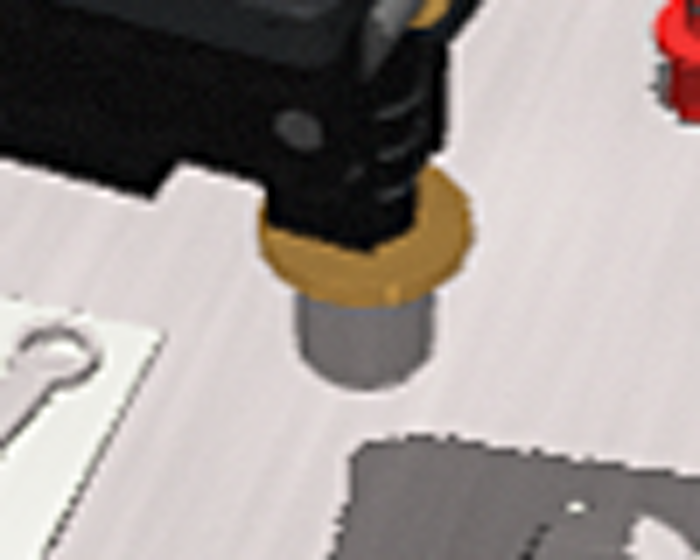

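The crop shows the collar at 31 px against the shank at 20 px. That ratio gives about 28.4 mm, so this is the 29 mm pin and ring 1 is its home. I go back down over ring 1.

jog_arm(
  rows=[0,0,0,0.02,0,0,0.01,0,0,0,0.06,0,0,0.01,0,0,0,0.11,0,0,0.01,0,0,0,0.16,0,0,0.01,0,0,0,0.2,0,0,0.01,0,0,0,0.225,0,0,0.01,0,0,0,0.235,0,0,0.01,0,0,0,0.235,0,0,0.01,0,0,0,0.235,0,0,0.01,0,0,0,0.235,0,0,0.01],
)

```text
clock: 17.15
eef_pos: [0.5712, 0.1378, 0.1099]
tcp_rot: [0.47, 0.529, 0.469, -0.528]
force: [0.0, 0.2, -2.1]
width: 0.0213
```

Run:
```python
from h import *
from cell import *
for i in range(3):
    o=get_obs();T=Rm(o["tcp_rot"]);c=capture("wrist");k,r=collar(c,o);A=o["eef_pos"]+T@k
    print(o["eef_pos"].round(4),o["force"].round(2),k.round(5),"axis",A.round(4),"tool err",((np.array([.5709,.1377])-A[:2])@T[:2]).round(4))
```

```text
[0.5712 0.1378 0.1099] [ 0.02  0.21 -2.14] [ 2.162e-02  2.400e-04 -1.000e-05] axis [0.5715 0.1378 0.0883] tool err [-0.     -0.0006  0.0002]
[0.571  0.1378 0.1098] [-1.06 -0.57 -2.54] [ 2.168e-02  1.900e-04 -4.000e-05] axis [0.5713 0.1379 0.0881] tool err [-0.     -0.0004  0.0002]
[0.5708 0.1378 0.1096] [-0.46  0.08 -2.01] [2.166e-02 2.400e-04 2.000e-05] axis [0.5711 0.1378 0.088 ] tool err [-0.     -0.0002  0.0001]
```

jog_arm(
  rows=[0,0,0,0.003,0,0.0001,0.01,0,0,0,0.007,0,0.0001,0.01,0,0,0,0.009,0,0.0001,0.01,0,0,0,0.01,0,0.0001,0.01,0,0,0,0.011,0,0.0001,0.01,0,0,0,0.012,0,0.0001,0.01,0,0,0,0.013,0,0.0001,0.01,0,0,0,0.014,0,0.0001,0.01,0,0,0,0.015,0,0.0001,0.01,0,0,0,0.015,0,0.0001,0.01],
)

```text
clock: 18.55
eef_pos: [0.5704, 0.1377, 0.0936]
tcp_rot: [0.47, 0.529, 0.47, -0.529]
force: [0.8, -0.3, -1.9]
width: 0.021
```

jog_arm(
  rows=[0,0,0,0,0.0004,0,0.01,0,0,0,0.001,0.0004,0,0.01,0,0,0,0.003,0.0004,0,0.01,0,0,0,0.0055,0.0004,0,0.01,0,0,0,0.008,0.0004,0,0.01,0,0,0,0.0105,0.0004,0,0.01,0,0,0,0.013,0.0004,0,0.01,0,0,0,0.0155,0.0004,0,0.01,0,0,0,0.018,0.0004,0,0.01,0,0,0,0.0205,0.0004,0,0.01],
)

```text
clock: 19.8
eef_pos: [0.5708, 0.1376, 0.073]
tcp_rot: [0.47, 0.529, 0.47, -0.529]
force: [-0.6, -0.1, -2.9]
width: 0.021
```

jog_arm(
  rows=[0,0,0,0.001,0,0,0.01,0,0,0,0.002,0,0,0.01,0,0,0,0.003,0,0,0.01,0,0,0,0.004,0,0,0.01,0,0,0,0.0047,0,0,0.01,0,0,0,0.0054,0,0,0.01,0,0,0,0.006,0,0,0.01,0,0,0,0.006,0,0,0.01],
)

```text
clock: 20.8
eef_pos: [0.5707, 0.1377, 0.0671]
tcp_rot: [-0.47, -0.529, -0.47, 0.529]
force: [0.5, -0.0, -2.0]
width: 0.0211
```

jog_arm(
  rows=[0,0,0,0.0005,0,0,0.01,0,0,0,0.001,0,0,0.01,0,0,0,0.001,0,0,0.01],
)

```text
clock: 21.18
eef_pos: [0.5708, 0.1376, 0.0668]
tcp_rot: [0.47, 0.529, 0.469, -0.529]
force: [-1.0, -0.3, 3.9]
width: 0.021
```

Contact is light, about 6.5 N, at the expected height, so the collar is seated. I release and retreat.

jog_arm(
  rows=[0,0,0,0,0,0,0.024,0,0,0,0,0,0,0.03,0,0,0,0,0,0,0.045,0,0,0,0,0,0,0.06,0,0,0,0,0,0,0.06,0,0,0,-0.005,0,0,0.06,0,0,0,-0.02,0,0,0.06,0,0,0,-0.05,0,0,0.06,0,0,0,-0.09,0,0,0.06,0,0,0,-0.12,0,0,0.06],
)

```text
clock: 22.42
eef_pos: [0.5713, 0.1377, 0.1891]
tcp_rot: [0.47, 0.529, 0.469, -0.528]
force: [0.4, 0.2, 0.6]
width: 0.0597
```

jog_arm(
  rows=[0,0,0,-0.02,-0.04,0.03,0.06,0,0,0,-0.02,-0.08,0.08,0.06,0,0,0,-0.02,-0.12,0.13,0.06,0,0,0,-0.02,-0.12,0.18,0.06,0,0,0,-0.02,-0.12,0.22,0.06,0,0,0,-0.02,-0.12,0.22,0.06],
)

```text
clock: 23.18
eef_pos: [0.4261, -0.0692, 0.2074]
tcp_rot: [0.469, 0.53, 0.467, -0.529]
force: [-0.3, 0.2, 0.4]
width: 0.06
```

Run:
```python
from h import *
from cell import *
import pickle
o=get_obs();print(o["eef_pos"],o["width"],o["force"].round(2))
for n in("top","side"):
    c=capture(n);W=cloud(c);p=W.reshape(-1,3)
    for k,a in dict(r1=(.569,.139),k1=(.562,.266),k2=(.470,.289)).items():
        d=np.hypot(p[:,0]-a[0],p[:,1]-a[1]);t=p[(d<.03)&(p[:,2]>.055)&(p[:,2]<.1)]
        if len(t): q=t[t[:,2]>t[:,2].max()-.006];print(n,k,q.mean(0).round(4),t[:,2].max().round(4))
        if k=="r1": q=p[(d<.03)&(p[:,2]>.0425)&(p[:,2]<.05)];print("collar",np.median(q[:,2]),((q.max(0)+q.min(0))/2).round(4),np.ptp(q,axis=0).round(3))
    cv2.imwrite(f"pics/end_{n}.png",c["img"][:,:,::-1])
```

```text
[ 0.42612401 -0.06919958  0.2073844 ] 0.05997653480294965 [-0.34  0.15  0.37]
top r1 [0.5684 0.1367 0.0882] 0.0914
collar 0.04619033810189721 [0.5694 0.1363 0.0461] [0.046 0.044 0.007]
top k1 [0.5625 0.2631 0.0844] 0.0872
top k2 [0.4693 0.2863 0.0845] 0.0885
side r1 [0.5675 0.14   0.0861] 0.0891
collar 0.04472879362037774 [0.5674 0.1404 0.0462] [0.043 0.04  0.007]
side k1 [0.562  0.2665 0.0823] 0.0847
side k2 [0.4693 0.2901 0.0824] 0.0846
```

View pics/end_side.png

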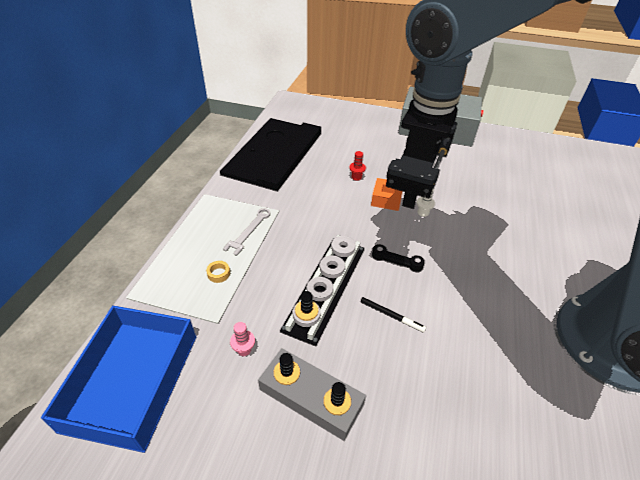

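The pin stands upright in ring 1 at (307,310), the rack pins and bystanders are unmoved, and the arm is clear.

```bash
python3 -c "
from cell import *
print(job_done())"
```

```text
the job is handed in; nothing more can be done
None
```

The pin from the nest is the 29 mm one (pin_a). It now stands fully home and released in ring 1 (30 mm bore), and the job is handed in.

- **Ring 1, first pass:** I lowered the pin until the collar was about 4 mm above the ring. The force reading showed only the pin's own weight.
- **Ring 2:** It stopped the pin twice at the same height, with about 14–17 N of contact.
- **Return:** I took the pin back over ring 1, set it down until the collar touched at about 6.5 N, opened the jaws and backed away.

**Last checks:**
- **Height:** the collar top read 46.2 mm from the top camera (44.7 mm from the side one). That puts its underside at the ring's 40 mm top face, within about 1.5 mm.
- **Centring:** in each camera the pin lay within about 1 mm of where that camera had put the ring. The two cameras themselves disagree by up to 4 mm in y.
- **Everything else:** the rack pins moved less than 1 mm, the bystanders looked untouched, and the arm was clear at 23 s.

**Less certain:** the force at ring 2 alone did not show whether the pin was blocked or only caught on its bevel. I settled on 29 mm from its width in the side camera: about 28 mm, compared with its 44 mm collar in the same picture.

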